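Pump the salad spinner, then take its lid off onto the board

TASK

The washed tomatoes in the salad spinner need drying: push the lid's pump lever right down at least twice, letting it spring all the way back up each time. Then lift the loose lid off the bowl, keeping it level because it is wet, and set it down gently, right way up, on the free end of the chopping board, all of its foot ring on the board and clear of the lemon and garlic. Do not shove the bowl about or disturb the bottle, mill, lemon or garlic.

Things in the scene. Friction and masses are not known exactly. Their poses are not given: they have to be found in the camera images.
- bowl: clear plastic salad-spinner bowl, 0.9 kg, loose on the worktop, 176 mm across at the rim, 105 mm high, 144 mm across the foot, white basket and cherry tomatoes inside (they stay there, all below the lid). Origin: centre of its underside, z up. Seated, the lid's origin is 93 mm above this origin.
- lid: loose white lid, green edge, 0.2 kg, 68 mm high, just resting on the bowl. Flange 184 mm across on the rim; under it a foot ring 157 mm across hangs 12 mm into the mouth (168 mm inside). Origin: centre of the ring's lower edge, z up; flange underside z = 12 mm, upper face z = 17 (edge) to 22 mm (middle), green hub in the middle up to z = 68 mm. The lever points to the lid's +x.
- lid_hub (a point): on the axis of the lid's upright round green hub, the grip (44 mm in diameter from 31 to 62 mm above the lid's origin), at 50 mm above that origin; axes as lid. Grip along the lid's y, clear of the lever.
- lever (a joint): pump lever of the lid, a green bar 13 mm wide hinged in the hub (at lid x = 10 mm, z = 38 mm), sprung upwards. 0 = up at rest, sloping 32 degrees up from the hub; 0.55 rad = right down, level, on its stop. Needs about 2 N to start and 6 N to hold right down at its pad.
- lever_pad (a point): middle of the upper face of the round thumb pad (28 mm across) at the lever's end, 60 mm from the hinge: at rest at lid x = 59, z = 73 mm, right down at lid x = 70, z = 43 mm; moves with the lever. Push down here.
- board: wooden chopping board, fixed, 230 mm (its x) by 340 mm (its y), 22 mm thick, flat on the worktop. Origin: centre of its underside; z up. Lemon and garlic lie at its -y end; its +y end is free.
- lemon: yellow lemon, 78x55x56 mm, lying loose on the board. Origin: centre of its underside.
- garlic: garlic bulb, 60x57x58 mm, loose on the board. Origin: centre of its underside.
- oil: dark square glass oil bottle, 66x66 mm, 318 mm high, standing loose near the spinner. Origin: centre of its underside.
- mill: wooden pepper mill, 58 mm across, 170 mm high, standing loose near the spinner. Origin: centre of its underside.

How it is judged (in metres and radians):
On the way, in this order (a step that is already met when the one before it is completed fails the run):
1. the lever is pushed right down (past 0.47 of 0.55 rad) with the lid seated on the bowl (value of joint lever above 0.47 rad and horizontal distance between lid and bowl below 0.012 m and z of lid in the frame of bowl between 0.085 and 0.101 m).
2. the lever is back up (below 0.08 rad), lid still seated (value of joint lever below 0.08 rad and horizontal distance between lid and bowl below 0.012 m and z of lid in the frame of bowl between 0.085 and 0.101 m), for 0.1 s.
3. the lever is pushed right down a second time (all of step 1).
4. the lever is back up again, lid still seated (all of step 2), for 0.1 s.
5. the lid is lifted clear of the bowl (its foot ring more than 10 mm above the rim) (z of lid in the frame of bowl above 0.115 m), for 0.1 s.
At the end, for the whole second after the job is handed in: The released lid rests on the board: upright within 0.08 rad, origin within 45 mm (board x) and 100 mm (board y) of the board's centre and 17 to 28 mm above its underside, clear of lemon and garlic; lever up (below 0.08 rad); bowl upright, at rest, within 40 mm of its start (x of lid in the frame of board between -0.045 and 0.045 m and y of lid in the frame of board between -0.1 and 0.1 m and z of lid in the frame of board between 0.017 and 0.028 m and angle between each of lid, bowl's own z axis and vertical below 0.08 rad and linear speed of each of lid, bowl below 0.02 m/s and contact force between lid and lemon below 0.05 N and contact force between lid and garlic below 0.05 N and value of joint lever below 0.08 rad and distance of bowl from where it was at the start of the episode below 0.04 m); the robot touches nothing.
It fails at once if the bowl is shoved more than 40 mm or tipped more than 0.25 rad (distance of bowl from where it was at the start of the episode above 0.04 m or angle between bowl's own z axis and vertical above 0.25 rad).
It fails at once if the lid is tilted more than 0.5 rad (angle between lid's own z axis and vertical above 0.5 rad).
It fails at once if the lid is let go or dropped away from the bowl with its foot ring more than 15 mm above the board (horizontal distance between lid and bowl above 0.05 m and z of lid in the frame of board above 0.037 m and contact force between the fingers and lid below 0.05 N).
It fails at once if the oil bottle or the pepper mill is moved more than 30 mm or tipped over (distance of any of oil, mill from where it was at the start of the episode above 0.03 m or angle between any of oil, mill's own z axis and vertical above 0.4 rad).
It fails at once if the lemon or the garlic is moved more than 30 mm (distance of any of lemon, garlic from where it was at the start of the episode above 0.03 m).
It also fails if it takes over 58 s, if anything falls off the work surface, if the arm or the gripper's body presses on something with over 40 N, if the wrist force passes 120 N, or if a joint passes its speed limit or range.

ROBOT

A 6-joint arm with a two-finger parallel gripper is mounted at the origin on a cart in front of the work surface, level with it; the furniture and walls round the work are solid. World frame = base frame: x ahead of the robot, y to its left, z up, the work surface at z = 0. Lengths are in m, angles in degrees, forces in N, time in s.
With the tool pointing down it reaches from about 0.375 to 0.9 m from the base axis. Payload 3.1 kg.
Tool frame: the origin (TCP) lies between the finger pads; the fingertips stand 11 mm ahead of it and the grasp point (between the pads) lies 8 mm behind it; z points along the fingers, y is the line along which they close (so a half turn about z gives the same grasp; the last joint's range is limited). The gripper opens to 87 mm and grips with 3 to 60 N. Pads are 19 mm wide; open, the fingers measure 117 mm over their backs; the gripper's body (75 mm by 190 mm) begins 51 mm behind the grasp point.
Start: joints at [54.517, 30.224, 82.088, -0, 67.689, -10.227], TCP at [0.267, 0.565, 0.205] pointing down, gripper open.
Joint ranges: [-176.69, 176.69], [-43.24, 126.21], [12.49, 139.97], [-82, 262], [0, 151.66], [-163.58, 163.58]. Speed limits (degrees/s): [159.86, 159.86, 180, 180, 180, 180].

INTERFACE

Orientations are given as a 3x3 rotation matrix whose columns are the frame's x, y, z axes.
In Python, from rig import bot, viewer, workorder, models gives the robot as it stands.
- The arm moves only by the shell command python3 -m jog 'ROWS'. ROWS is JSON, a list of rows, each a list of 7 numbers: the opening, from 0 (shut) to 1 (fully open), then the shift along the tool's x, y, z in m, then the turn, a rotation vector about the tool's x, y, z in degrees. In form: [[claw, x, y, z, ax, ay, az], ...]. A call has 1 to 20 rows; each row is the pose to reach, as a shift and turn from the pose commanded when the call began, along the tool's axes at that moment; what a row does not reach only later rows make up. A row lasts 1/8 s, in which the tool goes at most 62.5 mm and 10.7 degrees, less where a joint would pass 70% of its speed; a pose out of reach is approached as far as the arm can. A call with a gripper value outside its range is refused whole. The fingers move at their own pace and stop on an object; the grip force is fixed at half the most. Time passes only in rows, so rows that repeat a pose let the fingers close. It gives the time, the measured TCP pose, the force, the opening and the grip force at its end, in the units of the state.
- bot.read_state(): the state, without advancing time (a new reading comes with each control period).
- viewer.capture(name): name is "scene" or "top" or "wrist"; returns (picture, depth): 420x560x3 uint8, blue, green, red; 420x560 float32, m along the optical axis (not along the pixel's ray), 0 where there is no reading.
- viewer.camera_info(name): a dict with "fx", "fy", "cx", "cy" (pixels), "world_to_cam" (4x4, takes a point from world to camera coordinates). Camera axes: x right, y down, z forward; pixel columns grow to the right and rows downward; lengths in m; the calibration is good to about 2 mm. A picture is of the moment at which its call begins: read the wrist's pose just before it. camera_info takes no time and is no camera call; for the wrist camera it gives the pose at the moment of the call.
- workorder.hand_in(): hands the job in; it is judged then, once.
Trained networks look in the newest picture that a camera, given by its name, has taken for a name from the list of things; names that differ only in an ending like _2 or _b are one class to them, and where a whole thing is asked for, a point or a joint stands for the part that bears it (a point fixed in the world has none). Each returns a list of dicts, best first, with "p" (0 to 1); they miss things now and then, are a little off and sometimes report something else, mostly with a low value. They report only what shows in the picture. A call takes as long as a camera call.
- models.outline_of(camera, thing): "mask" (420x560 bool, what is visible of it).
- models.tip_of(camera, thing): "xyz" ([x, y, z] in m, in world coordinates, good to about 4 mm: a listed point, or the origin of a listed thing).
The state is a dict: "time_s": time; "joint_positions": joint angles; "qvel": joint speeds; "tau": joint torques, N m; "position": TCP position; "tcp_rot": TCP orientation; "force": force on the tool from outside, world axes, zero at the start; "moment": the same for the moment, N m; "opening": opening from 0.0 (shut) to 1.0 (fully open); "grasp_force": force on a finger pad.
Only numpy, scipy, OpenCV 4.12 (cv2) and the standard library are available. Lean on these libraries where they do the work, as an engineer would, in place of code of your own. Each camera call takes 0.05 s, during which the arm holds its last target. There are 200 camera calls.

## Working session

There is one attempt and no reset: what is moved stays moved. The work goes in short steps, Python scripts to look and compute and a shell command to move; the robot and the scene stay as the last step left them, time stands still between calls to the robot, and variables do not carry over. Pictures are saved under pics/ and viewed, at most 10 in all, crops included, and the job is handed in when it is done.

```bash
mkdir -p pics
cat > h.py <<'E'
import numpy as np, cv2
from rig import bot, viewer, workorder, models
def tip(c,t):
    r=models.tip_of(c,t)
    return [(round(d["p"],2),np.round(d["xyz"],3).tolist()) for d in r[:2]]
E
python3 - <<'E'
from h import *
s=bot.read_state(); print(s["position"],s["tcp_rot"],s["opening"],s["force"])
ims=[]
for c in ("scene","top"):
    im,d=viewer.capture(c); ims.append(im)
    for t in ["bowl","lid","lid_hub","lever_pad","board","lemon","garlic","oil","mill"]: print(c,t,tip(c,t))
cv2.imwrite("pics/a.png",cv2.resize(np.hstack(ims),(800,300)))
E
```

```text
[0.26617786 0.56462526 0.20447541] [[-9.04411626e-01  4.26659150e-01 -1.25753683e-03]
 [ 4.26660836e-01  9.04409955e-01 -1.77916168e-03]
 [ 3.78233219e-04 -2.14563623e-03 -9.99997627e-01]] 0.9963221832518555 [ 0.03717074 -0.66491637 -0.08250266]
scene bowl [(0.89, [0.521, 0.25, -0.0])]
scene lid [(0.62, [0.518, 0.252, 0.093])]
scene lid_hub [(0.7, [0.524, 0.251, 0.142])]
scene lever_pad [(0.39, [0.504, 0.198, 0.162])]
scene board [(0.62, [0.509, -0.217, 0.003])]
scene lemon [(0.81, [0.514, -0.36, 0.02]), (0.75, [0.524, 0.25, 0.142])]
scene garlic [(0.69, [0.438, -0.329, 0.024])]
scene oil [(0.88, [0.634, 0.395, -0.001])]
scene mill [(0.86, [0.667, 0.155, 0.001])]
top bowl [(0.38, [0.667, 0.15, -0.001])]
top lid [(0.71, [0.521, 0.248, 0.094])]
top lid_hub [(0.94, [0.521, 0.249, 0.14]), (0.6, [0.506, -0.218, 0.002])]
top lever_pad [(0.72, [0.505, 0.199, 0.167])]
top board [(0.96, [0.503, -0.221, 0.001])]
top lemon [(0.71, [0.512, -0.358, 0.021])]
top garlic [(0.89, [0.434, -0.323, 0.022])]
top oil [(0.9, [0.63, 0.396, -0.002])]
top mill [(0.95, [0.666, 0.149, 0.002])]
```

View pics/a.png

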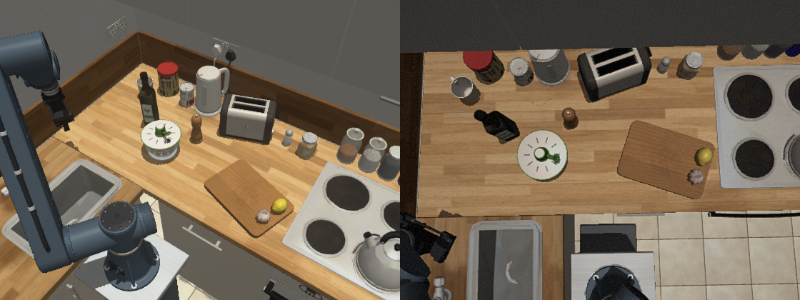

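The top view (right half) shows the spinner at about (543,155), the bottle at (493,124), the mill at (570,117), and the board at (665,160) with the lemon and garlic at its right end. Next I need the board's yaw and the lever's direction.

Run:
```python
from h import *
im,d=viewer.capture("top"); K=viewer.camera_info("top"); T=np.linalg.inv(K["world_to_cam"])
def W(u,v,z):
    r=T[:3,:3]@np.stack([(u-K["cx"])/K["fx"],(v-K["cy"])/K["fy"],np.ones_like(u,float)]); o=T[:3,3:4]
    return (o+r*((z-o[2])/r[2]))[:2].T
print("cam",T[:3,3])
m=models.outline_of("top","board")[0]["mask"]
v,u=np.nonzero(m); p=W(u,v,0.022).astype(np.float32)
r=cv2.minAreaRect(p); print(r, cv2.boxPoints(r).round(3).tolist())
m=models.outline_of("top","lever")
for x in m[:2]:
    v,u=np.nonzero(x["mask"]); print(x["p"],len(u),u.mean(),v.mean())
q=K["world_to_cam"]@np.array([.521,.249,.14,1]); c=q[:2]/q[2]*[K["fx"],K["fy"]]+[K["cx"],K["cy"]]; print(c)
# points on depth above z=.15 near lid
vv,uu=np.mgrid[0:420,0:560]; P=np.stack([(uu-K["cx"])/K["fx"]*d,(vv-K["cy"])/K["fy"]*d,d],-1)@T[:3,:3].T+T[:3,3]
k=(np.hypot(P[...,0]-.521,P[...,1]-.249)<.09)&(d>0)
for a,b in((.1,.12),(.135,.2),(.15,.2),(.16,.2)):
    kk=k&(P[...,2]>a)&(P[...,2]<b); print(a,kk.sum(),np.median(P[kk],0) if kk.any() else 0, P[kk].mean(0) if kk.any() else 0)
for t in ("lever_pad","lid_hub","lid"): print(t,tip("top",t))
x,y=c.astype(int); cv2.imwrite("pics/b.png",cv2.resize(im[y-45:y+45,x-60:x+60],None,fx=6,fy=6,interpolation=2))
```

```text
cam [0.39350858 0.03665118 1.28262723]
((0.5042643547058105, -0.21659931540489197), (0.3386990427970886, 0.23156166076660156), 71.4693374633789) [[0.3409999907016754, -0.3400000035762787], [0.5600000023841858, -0.414000004529953], [0.6679999828338623, -0.09300000220537186], [0.4480000138282776, -0.01899999938905239]]
0.57 119 215.7563025210084 220.2436974789916
[197.05418778 215.11262806]
0.1 3273 [0.52064429 0.24949214 0.112504  ] [0.5198915  0.24967441 0.11256002]
0.135 392 [0.51354168 0.23771935 0.16055753] [0.51491448 0.23077368 0.15941697]
0.15 353 [0.51374955 0.23887018 0.16107502] [0.51525061 0.23077389 0.16101395]
0.16 217 [0.51373111 0.23994666 0.16269101] [0.51381785 0.22620746 0.16403984]
lever_pad [(0.51, [0.502, 0.193, 0.167])]
lid_hub [(0.63, [0.523, 0.248, 0.142])]
lid [(0.66, [0.521, 0.251, 0.095]), (0.29, [0.432, -0.325, 0.022])]
```

View pics/b.png

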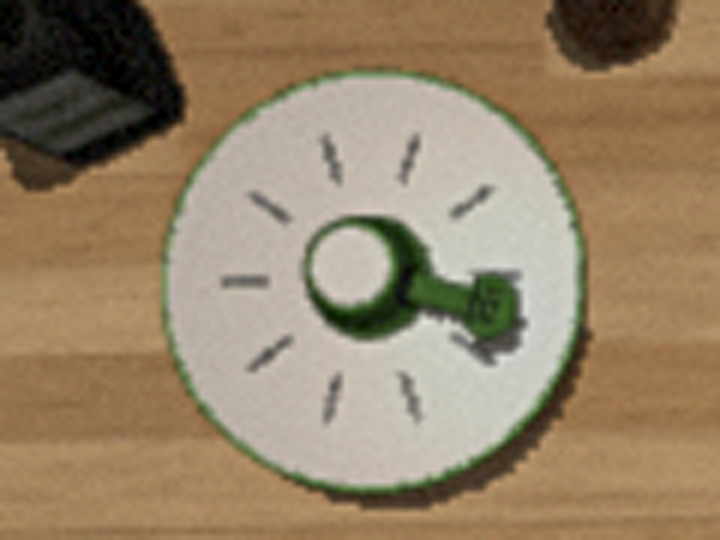

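The board's yaw is about −18.5°. The lid is at (0.522, 0.249), and its lever points to about −108.5° in the world frame, to the right in the crop with the pad at (492,303). I'm shutting the fingers and moving above the pad, with the tool's y along the lid's y.

```bash
python3 -m jog '[[0,-0.03,-0.02,-0.02,0,0,7],[0,-0.07,-0.045,-0.03,0,0,15],[0,-0.11,-0.07,-0.03,0,0,23],[0,-0.15,-0.095,-0.03,0,0,31],[0,-0.19,-0.12,-0.03,0,0,39],[0,-0.23,-0.145,-0.03,0,0,47],[0,-0.27,-0.17,-0.03,0,0,55],[0,-0.31,-0.195,-0.03,0,0,64],[0,-0.34,-0.22,-0.03,0,0,73],[0,-0.36,-0.232,-0.03,0,0,80],[0,-0.374,-0.240,-0.03,0,0,83.2],[0,-0.374,-0.240,-0.03,0,0,83.2],[0,-0.374,-0.240,-0.03,0,0,83.2],[0,-0.374,-0.240,-0.03,0,0,83.2]]'
python3 - <<'E'
from h import *
s=bot.read_state(); print(s["position"],s["tcp_rot"],s["joint_positions"],s["force"])
im,_=viewer.capture("wrist")
for t in ("lever_pad","lid_hub","lid"): print(t,tip("wrist",t))
cv2.imwrite("pics/c.png",im)
E
```

```text
time_s: 3.05
position: [0.5018, 0.1895, 0.2354]
tcp_rot: [[0.315, 0.949, -0.0], [0.949, -0.315, 0.0], [0.0, -0.0, -1.0]]
force: [0.8, 0.3, -0.9]
opening: 0.01
grasp_force: 0.0
[0.50180521 0.18949513 0.23542387] [[ 3.14722954e-01  9.49183484e-01 -4.18807427e-04]
 [ 9.49183577e-01 -3.14722921e-01  1.43776929e-04]
 [ 4.66239015e-06 -4.42775031e-04 -9.99999902e-01]] [8.73766575e+00 2.13231292e+01 9.27519854e+01 1.29082424e-02
 6.59473519e+01 2.70764919e+01] [ 0.79142472  0.29436957 -0.93639565]
lever_pad []
lid_hub [(0.97, [0.52, 0.249, 0.14])]
lid [(0.93, [0.522, 0.251, 0.09])]
```

View pics/c.png

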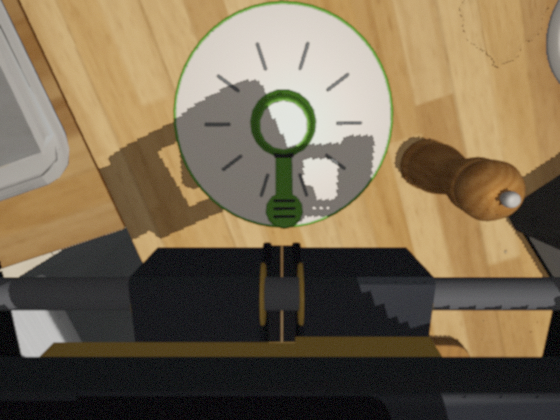

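The wrist view shows the lever straight up and down at column 284, in line with the fingers at 282, and the pad at (284,210). The yaw is right, so I press.

```bash
python3 -m jog '[[0,0,0,0.03,0,0,0],[0,0,0,0.045,0,0,0],[0,0,0,0.055,0,0,0],[0,0,0,0.065,0,0,0],[0,0,0,0.075,0,0,0],[0,0,0,0.082,0,0,0],[0,0,0,0.086,0,0,0],[0,0,0,0.088,0,0,0],[0,0,0,0.088,0,0,0],[0,0,0,0.088,0,0,0]]'
python3 - <<'E'
from h import *
im,d=viewer.capture("scene")
m=models.outline_of("scene","lid")[0]["mask"]; v,u=np.nonzero(m); x,y=int(u.mean()),int(v.mean())
cv2.imwrite("pics/d.png",cv2.resize(im[y-50:y+50,x-65:x+65],None,fx=6,fy=6,interpolation=2))
print(tip("scene","lever_pad"),tip("scene","lid"),tip("scene","bowl"))
E
```

```text
time_s: 4.5
position: [0.5029, 0.1889, 0.1478]
tcp_rot: [[0.317, 0.949, 0.001], [0.949, -0.317, 0.0], [0.001, 0.001, -1.0]]
force: [-0.5, -0.5, 3.1]
opening: 0.008
grasp_force: 1.3
[(0.57, [0.503, 0.193, 0.161]), (0.29, [0.507, -0.217, 0.004])] [(0.87, [0.519, 0.252, 0.093])] [(0.93, [0.522, 0.252, -0.004])]
```

View pics/d.png

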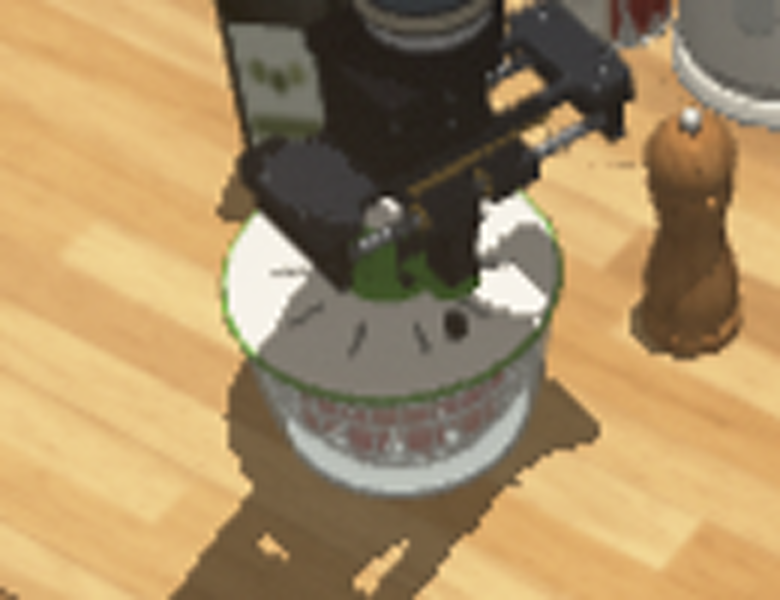

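The picture shows the fingertips on the lever at about (455,285) and the lid still seated. The force of about 4 N is short of the stop, so I press further until it rises clearly.

```bash
python3 -m jog '[[0,0,0,0.001,0,0,0],[0,0,0,0.002,0,0,0],[0,0,0,0.002,0,0,0],[0,0,0,0.002,0,0,0]]'; python3 -m jog '[[0,0,0,0.001,0,0,0],[0,0,0,0.002,0,0,0],[0,0,0,0.002,0,0,0],[0,0,0,0.002,0,0,0]]'
```

```text
time_s: 5.25
position: [0.5026, 0.1885, 0.1455]
tcp_rot: [[0.317, 0.949, 0.0], [0.949, -0.317, -0.0], [-0.0, 0.0, -1.0]]
force: [0.1, -1.7, 2.5]
opening: 0.003
grasp_force: 1.6
time_s: 5.75
position: [0.5024, 0.1887, 0.1434]
tcp_rot: [[0.317, 0.949, -0.0], [0.949, -0.317, 0.0], [0.0, -0.0, -1.0]]
force: [0.7, -0.4, 3.2]
opening: 0.003
grasp_force: 1.5
```

```bash
python3 -m jog '[[0,0,0,0.001,0,0,0],[0,0,0,0.002,0,0,0],[0,0,0,0.002,0,0,0],[0,0,0,0.002,0,0,0]]'; python3 -m jog '[[0,0,0,0.001,0,0,0],[0,0,0,0.002,0,0,0],[0,0,0,0.002,0,0,0],[0,0,0,0.002,0,0,0]]'
python3 - <<'E'
from h import *
F=[]
for i in range(4): viewer.capture("scene"); F.append(bot.read_state()["force"])
print(np.mean(F,0))
im,d=viewer.capture("wrist")
cv2.imwrite("pics/e.png",im)
E
```

```text
time_s: 6.25
position: [0.5024, 0.1887, 0.1414]
tcp_rot: [[0.317, 0.949, -0.0], [0.949, -0.317, 0.0], [-0.0, -0.0, -1.0]]
force: [-0.5, -0.8, 3.7]
opening: 0.005
grasp_force: 1.5
time_s: 6.75
position: [0.5024, 0.1886, 0.1394]
tcp_rot: [[0.317, 0.949, -0.0], [0.949, -0.317, -0.0], [-0.0, -0.0, -1.0]]
force: [0.1, -0.6, 3.2]
opening: 0.005
grasp_force: 1.6
[-0.3583305  -1.31022562  4.15872273]
```

View pics/e.png

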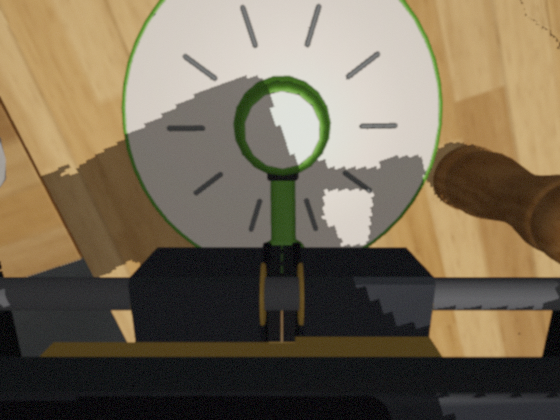

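The lever is centred under the fingers (bar at column 284, rows 180–245), but the force still hasn't jumped. I'll measure the bar's slope from depth.

```bash
cat >> h.py <<'E'
def cloud(c):
    im,d=viewer.capture(c); K=viewer.camera_info(c); T=np.linalg.inv(K["world_to_cam"])
    v,u=np.mgrid[0:420,0:560]
    return im,d,np.stack([(u-K["cx"])/K["fx"]*d,(v-K["cy"])/K["fy"]*d,d],-1)@T[:3,:3].T+T[:3,3]
E
python3 - <<'E'
from h import *
im,d,P=cloud("wrist")
for v in range(90,262,8): print(v,P[v,283].round(4),d[v,283].round(3))
print("lid",P[130,180],P[130,380],P[30,283],P[215,283])
L=P[(d>0)&(abs(P[...,2]-.113)<.006)&(np.hypot(P[...,0]-.521,P[...,1]-.25)<.09)]
A=np.c_[L[:,:2]-[.521,.25],np.ones(len(L))]; print(np.linalg.lstsq(A,L[:,2],rcond=None)[0],len(L))
E
```

```text
90 [0.528  0.2656 0.16  ] 0.15
98 [0.527  0.2626 0.1601] 0.151
106 [0.526  0.2594 0.1612] 0.151
114 [0.5249 0.2563 0.1619] 0.151
122 [0.5239 0.2531 0.1615] 0.152
130 [0.5228 0.2499 0.1614] 0.153
138 [0.5217 0.2466 0.1608] 0.155
146 [0.5206 0.2434 0.161 ] 0.156
154 [0.5196 0.2401 0.1614] 0.156
162 [0.5184 0.2367 0.1609] 0.157
170 [0.5173 0.2332 0.1606] 0.159
178 [0.5158 0.2288 0.155 ] 0.165
186 [0.5138 0.2224 0.1408] 0.181
194 [0.5126 0.2187 0.1422] 0.181
202 [0.5113 0.2149 0.1427] 0.181
210 [0.51   0.2111 0.1439] 0.181
218 [0.5087 0.2072 0.1442] 0.182
226 [0.5078 0.2044 0.1485] 0.178
234 [0.5066 0.2007 0.1497] 0.178
242 [0.5053 0.197  0.1506] 0.178
250 [0.5055 0.1979 0.1637] 0.166
258 [0.5055 0.1979 0.1733] 0.156
lid [0.46698224 0.26625981 0.11358923] [0.57453552 0.23042612 0.11348162] [0.53856213 0.29666876 0.11411575] [0.5092726  0.20883845 0.14476554]
[0.00267473 0.0013488  0.11271581] 59526
```

The bar still slopes up by about 0.2 rad, so the lever isn't right down yet, although the nominal tip height is already below the pad. I'll look closely at the contact.

Run:
```python
from h import *
im,_,P=cloud("wrist"); im=cv2.convertScaleAbs(im,alpha=2.2,beta=15)
cv2.imwrite("pics/f.png",cv2.resize(im[165:345,210:360],None,fx=3.3,fy=3.3,interpolation=2))
for u in (268,275,283,290,297): print(u,[P[v,u].round(3).tolist() for v in (236,244,252)])
```

```text
268 [[0.493, 0.19, 0.112], [0.499, 0.201, 0.159], [0.5, 0.201, 0.169]]
275 [[0.502, 0.201, 0.148], [0.501, 0.197, 0.151], [0.502, 0.199, 0.165]]
283 [[0.506, 0.2, 0.149], [0.505, 0.196, 0.151], [0.506, 0.198, 0.166]]
290 [[0.509, 0.198, 0.149], [0.508, 0.195, 0.151], [0.509, 0.197, 0.165]]
297 [[0.51, 0.185, 0.114], [0.512, 0.197, 0.159], [0.512, 0.197, 0.169]]
```

View pics/f.png

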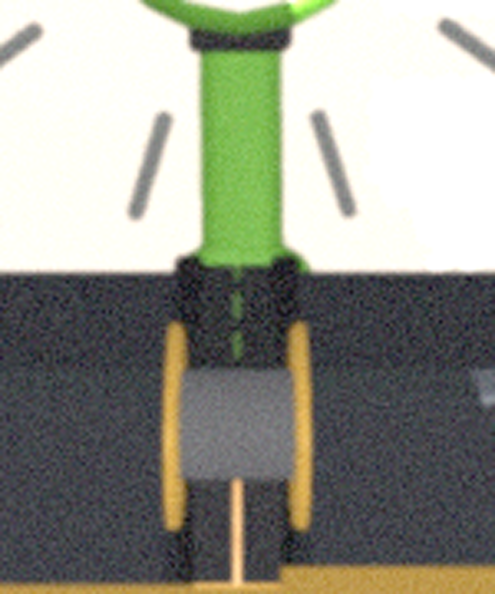

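The crop shows the pad under the fingertips, with the green seen through the finger gap at (237,300). Contact is good and the lever is simply not yet down, so I keep pressing in small steps. The body still has plenty of clearance over the hub.

```bash
python3 -m jog '[[0,0,0,0.002,0,0,0],[0,0,0,0.004,0,0,0],[0,0,0,0.004,0,0,0],[0,0,0,0.004,0,0,0]]'; python3 -m jog '[[0,0,0,0.002,0,0,0],[0,0,0,0.004,0,0,0],[0,0,0,0.004,0,0,0],[0,0,0,0.004,0,0,0]]'
python3 - <<'E'
from h import *
im,d,P=cloud("wrist")
for v in range(186,262,8): print(v,P[v,283].round(4))
L=P[(d>0)&(abs(P[...,2]-.113)<.006)&(np.hypot(P[...,0]-.521,P[...,1]-.25)<.09)]
A=np.c_[L[:,:2]-[.521,.25],np.ones(len(L))]; print(np.linalg.lstsq(A,L[:,2],rcond=None)[0])
E
```

```text
time_s: 7.6
position: [0.5025, 0.1886, 0.1355]
tcp_rot: [[0.317, 0.949, 0.0], [0.949, -0.317, -0.0], [-0.0, 0.0, -1.0]]
force: [1.0, -1.8, 4.7]
opening: 0.006
grasp_force: 1.8
time_s: 8.1
position: [0.5025, 0.1885, 0.1315]
tcp_rot: [[0.317, 0.949, 0.0], [0.949, -0.317, -0.0], [-0.0, 0.0, -1.0]]
force: [0.1, -2.8, 4.3]
opening: 0.003
grasp_force: 2.1
186 [0.5143 0.2235 0.1387]
194 [0.513  0.2198 0.1392]
202 [0.5117 0.2159 0.1392]
210 [0.5105 0.2121 0.1399]
218 [0.5093 0.2085 0.1413]
226 [0.5081 0.2049 0.1424]
234 [0.5068 0.2011 0.1431]
242 [0.5055 0.1972 0.1436]
250 [0.5055 0.1974 0.1546]
258 [0.5055 0.1976 0.1646]
[0.00262825 0.00136157 0.11278296]
```

```bash
python3 -m jog '[[0,0,0,0.002,0,0,0],[0,0,0,0.004,0,0,0],[0,0,0,0.004,0,0,0],[0,0,0,0.004,0,0,0]]'; python3 -m jog '[[0,0,0,0.002,0,0,0],[0,0,0,0.003,0,0,0],[0,0,0,0.003,0,0,0],[0,0,0,0.003,0,0,0]]'; python3 -m jog '[[0,0,0,0.001,0,0,0],[0,0,0,0.002,0,0,0],[0,0,0,0.002,0,0,0],[0,0,0,0.002,0,0,0]]'
python3 - <<'E'
from h import *
im,d,P=cloud("wrist")
for v in range(186,262,8): print(v,P[v,283].round(4))
E
```

```text
time_s: 8.65
position: [0.5025, 0.1885, 0.1274]
tcp_rot: [[0.316, 0.949, -0.0], [0.949, -0.316, -0.0], [-0.0, -0.0, -1.0]]
force: [0.0, -2.5, 4.8]
opening: 0.004
grasp_force: 2.3
time_s: 9.15
position: [0.5024, 0.1883, 0.1245]
tcp_rot: [[0.316, 0.949, -0.0], [0.949, -0.316, -0.001], [-0.001, -0.0, -1.0]]
force: [-0.8, -3.5, 5.7]
opening: 0.002
grasp_force: 2.5
time_s: 9.65
position: [0.5023, 0.1882, 0.1225]
tcp_rot: [[0.316, 0.949, -0.0], [0.949, -0.316, -0.001], [-0.001, -0.0, -1.0]]
force: [-0.4, -3.6, 4.6]
opening: 0.006
grasp_force: 2.6
186 [0.5156 0.2282 0.1556]
194 [0.5131 0.2204 0.1349]
202 [0.512  0.2171 0.1369]
210 [0.5107 0.213  0.1356]
218 [0.5095 0.2096 0.1372]
226 [0.5082 0.2056 0.1369]
234 [0.5069 0.2015 0.1365]
242 [0.5055 0.1973 0.1359]
250 [0.5055 0.1976 0.1472]
258 [0.5052 0.1969 0.1549]
```

```bash
python3 -m jog '[[0,0,0,0.001,0,0,0],[0,0,0,0.002,0,0,0],[0,0,0,0.002,0,0,0]]'; python3 -m jog '[[0,0,0,0.001,0,0,0],[0,0,0,0.002,0,0,0],[0,0,0,0.002,0,0,0]]'
python3 - <<'E'
from h import *
im,d,P=cloud("wrist")
for v in range(194,250,8): print(v,P[v,283].round(4))
im,d=viewer.capture("scene")
m=models.outline_of("scene","lid")[0]["mask"]; v,u=np.nonzero(m); x,y=int(u.mean()),int(v.mean())
cv2.imwrite("pics/g.png",cv2.resize(im[y-35:y+35,x-45:x+45],None,fx=8,fy=8,interpolation=2))
E
```

```text
time_s: 10.07
position: [0.5023, 0.1881, 0.1205]
tcp_rot: [[0.316, 0.949, -0.0], [0.949, -0.316, -0.001], [-0.001, -0.0, -1.0]]
force: [-0.7, -4.6, 5.7]
opening: 0.007
grasp_force: 2.8
time_s: 10.45
position: [0.5023, 0.1879, 0.1187]
tcp_rot: [[0.316, 0.949, -0.001], [0.949, -0.316, -0.001], [-0.001, -0.0, -1.0]]
force: [-1.1, -4.3, 7.4]
opening: 0.004
grasp_force: 3.6
194 [0.5133 0.2208 0.1342]
202 [0.5121 0.2172 0.1346]
210 [0.5109 0.2138 0.1357]
218 [0.5095 0.2096 0.1344]
226 [0.5083 0.2058 0.1344]
234 [0.5069 0.2017 0.1339]
242 [0.5057 0.198  0.1348]
```

View pics/g.png

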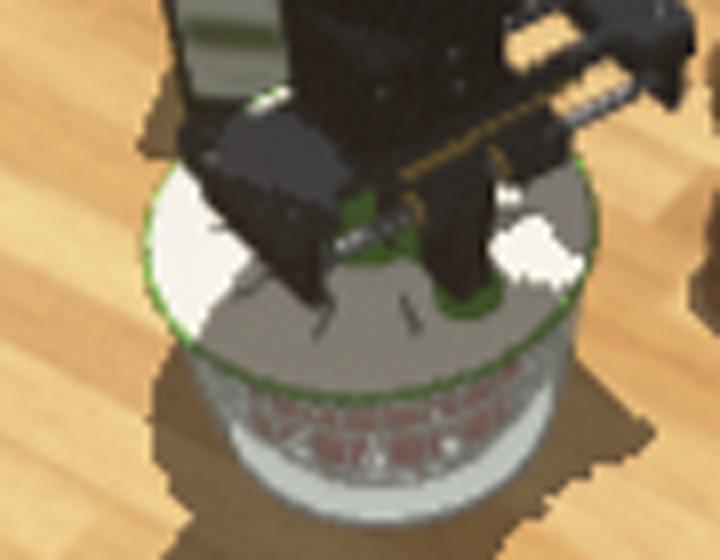

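The crop shows the fingertips on the pad at (465,300), with the bar level and 8 N of force: the lever is on its stop. I press 1.5 mm more for margin, release fully, and repeat.

```bash
python3 -m jog '[[0,0,0,0.0015,0,0,0],[0,0,0,0.0015,0,0,0],[0,0,0,0.0015,0,0,0]]'; python3 -m jog '[[0,0,0,-0.01,0,0,0],[0,0,0,-0.025,0,0,0],[0,0,0,-0.04,0,0,0],[0,0,0,-0.055,0,0,0],[0,0,0,-0.07,0,0,0],[0,0,0,-0.08,0,0,0],[0,0,0,-0.08,0,0,0],[0,0,0,-0.08,0,0,0],[0,0,0,-0.08,0,0,0]]'
python3 - <<'E'
from h import *
im,d,P=cloud("wrist")
for v in range(150,250,12): print(v,P[v,283].round(4))
for t in ("lever_pad","lid_hub"): print(tip("wrist",t))
viewer.capture("top");print(tip("top","lever_pad"),tip("top","bowl"),tip("top","lid"))
E
```

```text
time_s: 10.98
position: [0.5023, 0.1879, 0.1185]
tcp_rot: [[0.316, 0.949, 0.0], [0.949, -0.316, -0.001], [-0.001, 0.001, -1.0]]
force: [-3.4, -4.9, 14.9]
opening: 0.003
grasp_force: 7.6
time_s: 12.1
position: [0.502, 0.1885, 0.1963]
tcp_rot: [[0.317, 0.949, -0.001], [0.949, -0.317, -0.0], [-0.001, -0.001, -1.0]]
force: [-0.9, -0.5, 0.3]
opening: 0.007
grasp_force: 0.0
150 [0.5182 0.2361 0.1604]
162 [0.5156 0.2284 0.1543]
174 [0.5129 0.2202 0.1478]
186 [0.5107 0.2136 0.1528]
198 [0.5085 0.2068 0.156 ]
210 [0.5065 0.2008 0.1619]
222 [0.5043 0.1943 0.1652]
234 [0.5025 0.189  0.1717]
246 [0.5051 0.1974 0.2144]
[(0.79, [0.506, 0.197, 0.165])]
[(0.87, [0.52, 0.254, 0.139])]
[] [] []
```

The force jumped to 15 N on the stop, and the lever is back up with its pad at z≈0.166. Now the second stroke.

```bash
python3 -m jog '[[0,0,0,0.02,0,0,0],[0,0,0,0.032,0,0,0],[0,0,0,0.042,0,0,0],[0,0,0,0.052,0,0,0],[0,0,0,0.062,0,0,0],[0,0,0,0.07,0,0,0],[0,0,0,0.076,0,0,0],[0,0,0,0.079,0,0,0],[0,0,0,0.08,0,0,0],[0,0,0,0.0805,0,0,0],[0,0,0,0.0805,0,0,0],[0,0,0,0.0805,0,0,0]]'; python3 -m jog '[[0,0,0,-0.01,0,0,0],[0,0,0,-0.025,0,0,0],[0,0,0,-0.04,0,0,0],[0,0,0,-0.055,0,0,0],[0,0,0,-0.07,0,0,0],[0,0,0,-0.095,0,0,0],[0,0,0,-0.12,0,0,0],[1,0,0,-0.14,0,0,0],[1,0,0,-0.14,0,0,0],[1,0,0,-0.14,0,0,0],[1,0,0,-0.14,0,0,0],[1,0,0,-0.14,0,0,0]]'
python3 - <<'E'
from h import *
viewer.capture("wrist")
for t in ("lever_pad","lid_hub","lid","bowl"): print(t,tip("wrist",t))
viewer.capture("scene")
for t in ("lever_pad","lid_hub","lid","bowl"): print(t,tip("scene",t))
E
```

```text
time_s: 13.95
position: [0.5027, 0.1878, 0.1184]
tcp_rot: [[0.316, 0.949, 0.001], [0.949, -0.316, -0.001], [-0.001, 0.002, -1.0]]
force: [-3.2, -4.9, 17.6]
opening: 0.005
grasp_force: 8.8
time_s: 15.45
position: [0.502, 0.1885, 0.2556]
tcp_rot: [[0.317, 0.949, -0.002], [0.949, -0.317, -0.0], [-0.001, -0.002, -1.0]]
force: [-0.7, 0.0, 0.0]
opening: 0.49
grasp_force: 0.0
lever_pad [(0.81, [0.505, 0.197, 0.162])]
lid_hub [(0.95, [0.52, 0.247, 0.142])]
lid [(0.58, [0.523, 0.248, 0.095])]
bowl []
lever_pad [(0.36, [0.506, 0.195, 0.164])]
lid_hub [(0.66, [0.523, 0.254, 0.146])]
lid [(0.64, [0.52, 0.254, 0.094])]
bowl [(0.87, [0.52, 0.254, -0.001]), (0.2, [0.518, 0.252, 0.095])]
```

Second stroke done, with 17.6 N on the stop, and the lever is back up. Now over the hub with the gripper open; there I'll check where the fingertips really are relative to the TCP.

```bash
python3 -m jog '[[1,0.02,0,0,0,0,0],[1,0.045,-0.001,0,0,0,0],[1,0.06,-0.001,0,0,0,0],[1,0.065,-0.001,0,0,0,0],[1,0.065,-0.001,0,0,0,0],[1,0.065,-0.001,0,0,0,0]]'
python3 - <<'E'
from h import *
s=bot.read_state(); R=s["tcp_rot"]; p=s["position"]
im,d,P=cloud("wrist"); Q=(P-p)@R
k=(d>0)&(abs(Q[...,0])<.03)&(abs(Q[...,1])<.075)&(Q[...,2]>-.06)&(Q[...,2]<.06)
print(k.sum())
for y in np.arange(-.075,.075,.01):
    kk=k&(Q[...,1]>=y)&(Q[...,1]<y+.01)
    if kk.sum()>5: print(round(y,3),kk.sum(),"maxz",np.percentile(Q[kk][:,2],[50,95,99]).round(4),"x",np.percentile(Q[kk][:,0],[5,95]).round(3))
cv2.imwrite("pics/i.png",im)
for t in ("lid_hub","lever_pad"): print(tip("wrist",t))
E
```

```text
time_s: 16.7
position: [0.5218, 0.2501, 0.2564]
tcp_rot: [[0.317, 0.948, -0.001], [0.948, -0.317, -0.0], [-0.001, -0.0, -1.0]]
force: [-0.3, -0.6, 0.3]
opening: 1.001
grasp_force: 0.0
2670
-0.065 9 maxz [-0.053  -0.0486 -0.0479] x [0.01  0.011]
-0.055 763 maxz [-0.0396 -0.0195 -0.0173] x [0.009 0.011]
-0.045 565 maxz [-0.0342 -0.0183 -0.0168] x [-0.009  0.009]
0.035 654 maxz [-0.0346 -0.0184 -0.017 ] x [-0.008  0.01 ]
0.045 678 maxz [-0.04   -0.0197 -0.0172] x [0.009 0.011]
[(0.56, [0.52, 0.25, 0.139])]
[(0.63, [0.506, 0.2, 0.166])]
```

View pics/i.png

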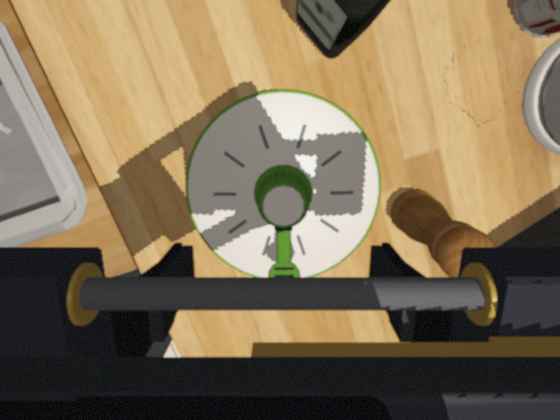

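The wrist view shows both fingers ending near row 245. Depth puts the tips 16 mm *behind* the reported TCP, not 11 mm ahead, which agrees with the lever contact height. So the reported TCP is about 27 mm too far along z, and I'll correct for it: a grasp at hub height 0.143 needs a reported z of about 0.108.

```bash
python3 -m jog '[[1,0,0,0.03,0,0,0],[1,0,0,0.06,0,0,0],[1,0,0,0.085,0,0,0],[1,0,0,0.105,0,0,0],[1,0,0,0.12,0,0,0],[1,0,0,0.132,0,0,0],[1,0,0,0.14,0,0,0],[1,0,0,0.146,0,0,0],[1,0,0,0.147,0,0,0],[1,0,0,0.147,0,0,0]]'; python3 -m jog '[[0.85,0,0,0,0,0,0],[0.75,0,0,0,0,0,0],[0.65,0,0,0,0,0,0],[0.6,0,0,0,0,0,0],[0.55,0,0,0,0,0,0],[0.5,0,0,0,0,0,0],[0.45,0,0,0,0,0,0],[0.4,0,0,0,0,0,0],[0.3,0,0,0,0,0,0],[0.2,0,0,0,0,0,0],[0.2,0,0,0,0,0,0],[0.2,0,0,0,0,0,0]]'
```

```text
time_s: 18.1
position: [0.5224, 0.2507, 0.1097]
tcp_rot: [[0.317, 0.949, 0.001], [0.949, -0.317, 0.0], [0.0, 0.001, -1.0]]
force: [-0.4, 0.3, 0.4]
opening: 1.0
grasp_force: 0.0
time_s: 19.6
position: [0.5222, 0.2506, 0.1095]
tcp_rot: [[0.317, 0.949, 0.0], [0.949, -0.317, 0.0], [0.0, 0.0, -1.0]]
force: [1.9, 0.0, -0.5]
opening: 0.485
grasp_force: 30.0
```

Gripped: the opening is about 43 mm and the force 30 N. Now a slow lift straight up.

```bash
python3 -m jog '[[0.2,0,0,-0.003,0,0,0],[0.2,0,0,-0.008,0,0,0],[0.2,0,0,-0.015,0,0,0],[0.2,0,0,-0.025,0,0,0],[0.2,0,0,-0.037,0,0,0],[0.2,0,0,-0.05,0,0,0],[0.2,0,0,-0.065,0,0,0],[0.2,0,0,-0.08,0,0,0],[0.2,0,0,-0.09,0,0,0],[0.2,0,0,-0.09,0,0,0]]'
python3 - <<'E'
from h import *
for c in ("wrist","scene","top"):
    im,_=viewer.capture(c)
    print(c,[(t,tip(c,t)) for t in ("lid","lid_hub","lever_pad","bowl")])
    if c=="scene": cv2.imwrite("pics/j.png",im)
print(bot.read_state()["force"],bot.read_state()["position"])
E
```

```text
time_s: 20.85
position: [0.5227, 0.2508, 0.2006]
tcp_rot: [[0.317, 0.949, 0.002], [0.949, -0.317, 0.001], [0.001, 0.002, -1.0]]
force: [-0.2, -0.5, -3.0]
opening: 0.485
grasp_force: 30.0
wrist [('lid', [(0.92, [0.525, 0.251, 0.183]), (0.4, [0.631, 0.396, 0.001])]), ('lid_hub', [(0.73, [0.52, 0.251, 0.23])]), ('lever_pad', []), ('bowl', [(0.4, [0.522, 0.25, 0.187])])]
scene [('lid', [(0.74, [0.52, 0.253, 0.184])]), ('lid_hub', [(0.86, [0.524, 0.252, 0.233])]), ('lever_pad', [(0.53, [0.506, 0.196, 0.254])]), ('bowl', [(0.87, [0.523, 0.257, 0.002]), (0.5, [0.521, 0.249, 0.234])])]
top [('lid', [(0.96, [0.521, 0.248, 0.187])]), ('lid_hub', [(0.94, [0.522, 0.248, 0.232])]), ('lever_pad', [(0.66, [0.504, 0.195, 0.256])]), ('bowl', [])]
[ 0.73398352  0.54880983 -3.1998645 ] [0.52210657 0.25059303 0.19942582]
```

View pics/j.png

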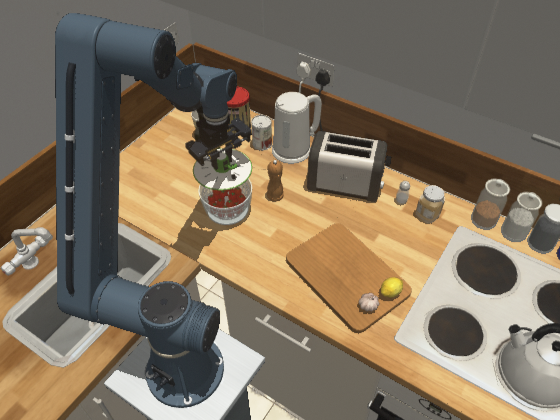

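The lid is held level above the bowl at z≈0.185; in the picture it is around (222,170) with the bowl still beneath it. I now carry it smoothly to above the board's free end, at (0.528, −0.146).

```bash
python3 -m jog '[[0.2,-0.006,0.002,0,0,0,0],[0.2,-0.02,0.007,0,0,0,0],[0.2,-0.04,0.014,0,0,0,0],[0.2,-0.065,0.023,0,0,0,0],[0.2,-0.092,0.032,0,0,0,0],[0.2,-0.12,0.042,0,0,0,0],[0.2,-0.15,0.053,0,0,0,0],[0.2,-0.18,0.063,0,0,0,0],[0.2,-0.21,0.074,0,0,0,0],[0.2,-0.24,0.084,0,0,0,0],[0.2,-0.268,0.094,0,0,0,0],[0.2,-0.295,0.104,0,0,0,0],[0.2,-0.32,0.112,0,0,0,0],[0.2,-0.34,0.119,0,0,0,0],[0.2,-0.357,0.125,0,0,0,0],[0.2,-0.368,0.129,0,0,0,0],[0.2,-0.374,0.131,0,0,0,0],[0.2,-0.374,0.131,0,0,0,0],[0.2,-0.374,0.131,0,0,0,0]]'
python3 - <<'E'
from h import *
for c in ("wrist","top"):
    viewer.capture(c); print(c,[(t,tip(c,t)) for t in ("lid","lid_hub","board","lemon","garlic")])
E
```

```text
time_s: 23.98
position: [0.5278, -0.1449, 0.1994]
tcp_rot: [[0.316, 0.949, -0.0], [0.949, -0.316, 0.001], [0.0, -0.0, -1.0]]
force: [-0.3, -0.3, -2.8]
opening: 0.485
grasp_force: 30.0
wrist [('lid', [(0.58, [0.527, -0.144, 0.182])]), ('lid_hub', [(0.88, [0.522, -0.142, 0.228])]), ('board', []), ('lemon', []), ('garlic', [])]
top [('lid', [(0.6, [0.527, -0.148, 0.186])]), ('lid_hub', []), ('board', []), ('lemon', [(0.96, [0.51, -0.358, 0.02])]), ('garlic', [(0.73, [0.434, -0.325, 0.025])])]
```

```bash
python3 -m jog '[[0.2,0,0,0.01,0,0,0],[0.2,0,0,0.03,0,0,0],[0.2,0,0,0.055,0,0,0],[0.2,0,0,0.08,0,0,0],[0.2,0,0,0.105,0,0,0],[0.2,0,0,0.125,0,0,0],[0.2,0,0,0.138,0,0,0],[0.2,0,0,0.147,0,0,0],[0.2,0,0,0.152,0,0,0],[0.2,0,0,0.155,0,0,0],[0.2,0,0,0.157,0,0,0],[0.2,0,0,0.157,0,0,0]]'; python3 -m jog '[[0.2,0,0,0.001,0,0,0],[0.2,0,0,0.002,0,0,0],[0.2,0,0,0.003,0,0,0],[0.2,0,0,0.003,0,0,0]]'
```

```text
time_s: 26.08
position: [0.5281, -0.1457, 0.0427]
tcp_rot: [[0.317, 0.949, 0.0], [0.949, -0.317, -0.0], [-0.0, 0.0, -1.0]]
force: [-0.6, -0.4, -1.6]
opening: 0.484
grasp_force: 30.0
time_s: 26.58
position: [0.5279, -0.1456, 0.0394]
tcp_rot: [[0.317, 0.949, -0.0], [0.949, -0.317, 0.0], [0.0, -0.0, -1.0]]
force: [-0.4, 0.3, -2.8]
opening: 0.488
grasp_force: 30.0
```

```bash
python3 -m jog '[[0.2,0,0,0.001,0,0,0],[0.2,0,0,0.001,0,0,0],[0.2,0,0,0.001,0,0,0]]'; python3 -m jog '[[0.2,0,0,0.001,0,0,0],[0.2,0,0,0.001,0,0,0],[0.2,0,0,0.001,0,0,0]]'
```

```text
time_s: 26.95
position: [0.528, -0.1456, 0.0384]
tcp_rot: [[0.317, 0.949, -0.0], [0.949, -0.317, -0.0], [-0.0, -0.0, -1.0]]
force: [0.8, -1.2, -3.1]
opening: 0.488
grasp_force: 30.0
time_s: 27.32
position: [0.5281, -0.1457, 0.038]
tcp_rot: [[0.316, 0.949, 0.0], [0.949, -0.316, -0.0], [-0.0, 0.0, -1.0]]
force: [-1.5, 0.3, 6.5]
opening: 0.483
grasp_force: 30.0
```

The force swung from −3 to +6.5 N, so the lid is down on the board. I open and withdraw upward.

```bash
python3 -m jog '[[0.55,0,0,0,0,0,0],[0.65,0,0,0,0,0,0],[0.8,0,0,0,0,0,0],[1,0,0,0,0,0,0],[1,0,0,0,0,0,0],[1,0,0,0,0,0,0],[1,0,0,0,0,0,0],[1,0,0,0,0,0,0],[1,0,0,-0.01,0,0,0],[1,0,0,-0.03,0,0,0],[1,0,0,-0.06,0,0,0],[1,0,0,-0.1,0,0,0],[1,0,0,-0.14,0,0,0],[1,0,0,-0.17,0,0,0],[1,0,0,-0.18,0,0,0],[1,0,0,-0.18,0,0,0],[1,0,0,-0.18,0,0,0]]'
python3 - <<'E'
from h import *
ims=[]
for c in ("wrist","scene","top"):
    im,_=viewer.capture(c); ims.append(im)
    print(c,[(t,tip(c,t)) for t in ("lid","lid_hub","lever_pad","lemon","garlic","bowl","oil","mill")])
cv2.imwrite("pics/k.png",cv2.resize(np.hstack(ims[:2]),(800,300)))
E
```

```text
time_s: 29.45
position: [0.527, -0.1452, 0.2161]
tcp_rot: [[0.317, 0.949, -0.003], [0.949, -0.317, 0.001], [0.0, -0.003, -1.0]]
force: [0.4, 0.8, -1.0]
opening: 1.004
grasp_force: 0.0
wrist [('lid', [(0.96, [0.528, -0.144, 0.022])]), ('lid_hub', [(0.59, [0.526, -0.147, 0.067])]), ('lever_pad', [(0.77, [0.513, -0.202, 0.094])]), ('lemon', [(0.64, [0.511, -0.361, 0.021])]), ('garlic', [(0.81, [0.432, -0.322, 0.022])]), ('bowl', []), ('oil', []), ('mill', [])]
scene [('lid', [(0.74, [0.529, -0.143, 0.019])]), ('lid_hub', [(0.82, [0.528, -0.145, 0.073]), (0.64, [0.632, 0.396, -0.001])]), ('lever_pad', [(0.38, [0.509, -0.2, 0.093])]), ('lemon', []), ('garlic', [(0.76, [0.435, -0.328, 0.025]), (0.33, [0.514, -0.358, 0.019])]), ('bowl', [(0.66, [0.521, 0.255, -0.001])]), ('oil', [(0.93, [0.634, 0.395, 0.001])]), ('mill', [(0.76, [0.669, 0.154, 0.0])])]
top [('lid', [(0.64, [0.526, -0.148, 0.024])]), ('lid_hub', [(0.9, [0.524, -0.146, 0.071]), (0.18, [0.503, -0.22, 0.001])]), ('lever_pad', []), ('lemon', [(0.84, [0.511, -0.359, 0.02])]), ('garlic', [(0.67, [0.432, -0.322, 0.021])]), ('bowl', [(0.94, [0.522, 0.246, -0.002])]), ('oil', []), ('mill', [(0.68, [0.666, 0.152, 0.003])])]
```

View pics/k.png

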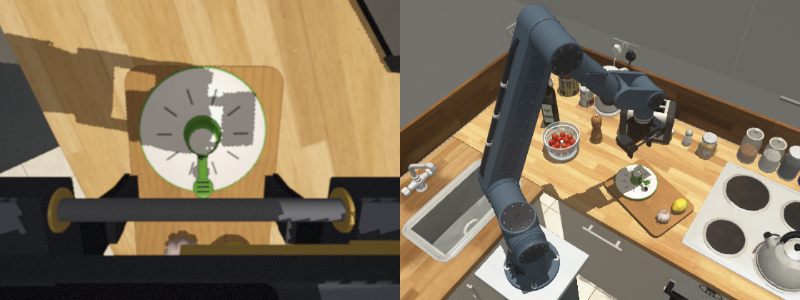

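The lid lies flat on the board's free end, with its centre at about (203,130) in the left image. It is clear of the garlic and lemon, the lever is up and the robot touches nothing. I'm handing in.

```bash
python3 -c "
from rig import workorder; print(workorder.hand_in())"
```

```text
the job is handed in; nothing more can be done
None
```

The job is handed in (no verdict came back): I pumped the lever right down twice with a full return each time, then set the lid level and upright on the free end of the board; in the final camera check it was clear of the lemon and garlic, and the bowl, bottle, mill, lemon and garlic had not visibly moved.

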